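Load the small tray and slide it up its sloping stand

TASK

Put the lemon in the small wooden tray that lies low on the sloping stand, and let go of it there. Then slide the loaded tray up the slope until it rests against the stop bar at the top, under the stand's shelf, without lifting the tray off the slope. The lemon stays in the tray; leave the jigger and the shot glass standing where they are.

Things in the scene. Friction and masses are not known exactly. Their poses are not given: they have to be found in the camera images.
- stand: Fixed light wooden stand: a 330 x 150 mm slope rising at 9 degrees, a small shelf over its upper part. Origin: middle of the slope's face, 42 mm over the worktop; x up the slope (about towards the robot's left), y across, z square to the face. Face x = -165 to 165 mm; two side rails 12 mm high, inner faces at y = +-58. Stop bar across the top, near face x = 150, 24 mm high.
- stop_foot (a point): The foot of the stop bar's near face on the slope, middle of its width (x = 150 mm in the stand's frame). Mind the wall cupboards over the back of the worktop: their lower edge is 490 mm over the worktop, their front 580 mm ahead of the robot's base axis; a wrist carried high over the tray can strike them.
- shelf_edge (a point): Middle of the lower near edge of the stand's level shelf: 150 mm deep, 196 mm wide, 14 mm thick, underside 190 mm over the worktop, on four 16 mm posts (nearest pair 40 mm beyond this edge, at y = +-84 mm). A tumbler 88 mm tall and a match box are fixed on it. An upright tool meets the shelf before the tray is home: lean its upper end back down the slope by 20 to 50 degrees.
- tray: Loose open wooden tray, 120 (x) by 110 (y) by 24 mm high, walls and floor 5 mm, about 350 g, lying between the rails (3 mm play a side). Origin: centre of its underside; axes as the stand's. It starts empty, its upper wall 130 to 165 mm below the stop bar; friction holds it where it is left. When home, its lower wall is at x = 30 mm in the stand's frame, about below the shelf's edge.
- lemon: Loose lemon, 71 mm long (its x), 53 mm across (y), 51 mm high, about 85 g, lying on the worktop to the right of the stand with its long axis level. Origin: at its underside as it starts, 25.5 mm below its middle; the origin turns with the lemon if it rolls. Grip it across y, from above. The lemon and the jigger change places from start to start.
- lemon_center (a point): The middle of the lemon.
- jigger: Loose plated double jigger, hourglass-shaped, 43 mm across, 70 mm high, standing on the worktop; origin: centre of its underside. To be left alone.
- shot_glass: Loose clear shot glass, 48 mm across, 61 mm high, standing farther back on the worktop; origin: centre of its underside. To be left alone.
Not all that is in view belongs to the job. Several things look just like the lemon: the one meant starts nearest to the robot's base.

How it is judged:
By the outcome, as a careful person would: the job done as asked, in the order asked, and still so for the second after the job is handed in, with the robot touching nothing.
It also fails if it takes over 48 s, if anything falls off the work surface, if the arm or the gripper's body presses on something with over 40 N, if the wrist force passes 120 N, or if a joint passes its speed limit or range.

ROBOT

A 7-joint arm with a two-finger parallel gripper is mounted at the origin on a cart in front of the work surface, level with it; the furniture and walls round the work are solid. World frame = base frame: x ahead of the robot, y to its left, z up, the work surface at z = 0. Lengths are in m, angles in rad, forces in N, time in s.
With the tool pointing down it reaches from about 0.4 to 0.875 m from the base axis. Payload 19.3 kg.
Tool frame: the origin (TCP) lies at the very end of the fingers, on their centre line; the grasp point (between the pads) lies 19 mm behind it; x points along the fingers, y is the direction in which the jaws open and shut, and the axes are right-handed (so a half turn about x gives the same grasp; the last joint's range is limited). The gripper opens to 85 mm and grips with 20 to 120 N. Pads are 22 mm wide; open, the fingers measure 114 mm over their backs; the gripper's body (76 mm by 85 mm) begins 54 mm behind the grasp point. The pads swing forward as they close: fully open they stand 13 mm farther back than shut.
Start: joints at [-1.349, 0.521, -0.036, 1.599, 0.021, 1.021, -0.113], TCP at [0.18, 0.599, 0.231] pointing down, gripper open.
Joint ranges: [-2.91, 2.91], [-0.3, 2.13], [-1.5, 1.42], [0.17, 2.43], [-1.26, 4.41], [0.16, 1.93], [-2.52, 2.52]. Speed limits (rad/s): [1.89, 1.89, 2.39, 2.39, 3.01, 3.01, 3.01].

INTERFACE

Orientations are given as a 3x3 rotation matrix whose columns are the frame's x, y, z axes.
In Python, from station import sense, read_camera, close_job gives the robot as it stands. The module is installed in compiled form; this text tells all that it offers.
- The arm moves only by the shell command python3 -m handwheel 'ROWS'. ROWS is JSON, one flat list of numbers, 7 for each row, row after row: the shift along the world's x, y, z in cm, then the turn, a rotation vector about the world's x, y, z in rad, then the finger opening in cm, from 0 to 8.54. In form: [dx, dy, dz, ax, ay, az, fingers, dx, dy, dz, ax, ay, az, fingers, ...]. A call has 1 to 20 rows; each row is the pose to reach, as a shift and turn from the pose commanded when the call began; what a row does not reach only later rows make up. A row lasts 1/8 s, in which the tool goes at most 62.5 mm and 10.7 degrees, less where a joint would pass 70% of its speed; a pose out of reach is approached as far as the arm can. A call with a gripper value outside its range is refused whole. The fingers move at their own pace and stop on an object; the grip force is fixed at half the most. Time passes only in rows, so rows that repeat a pose let the fingers close. It gives the time, the measured TCP pose, the force and the opening at its end, in the units of the state.
- sense(): the state, without advancing time (a new reading comes with each control period).
- read_camera(name): name is "scene" or "top" or "wrist"; returns a dict with "image" (400x640x3 uint8, red, green, blue), "mtx" (3x3 intrinsics, pixels), "cam_to_world" (4x4, takes a point from camera to world coordinates). Camera axes: x right, y up, looking along -z (the intrinsics and any distortion apply to the point x, -y, -z); pixel columns grow to the right and rows downward; lengths in m; the calibration is good to about 2 mm. A picture is of the moment at which its call begins. There is no depth.
- close_job(): hands the job in, once; it reports no verdict.
The state is a dict: "t": time; "joint_pos": joint angles; "joint_vel": joint speeds; "joint_efforts": joint torques, N m; "ee_pos": TCP position; "tcp_rot": TCP orientation; "contact_force": force on the tool from outside, world axes, zero at the start; "wrist_torque": the same for the moment, N m; "opening": finger opening in m.
Only numpy, scipy, OpenCV 4.12 (cv2) and the standard library are available. Lean on these libraries where they do the work, as an engineer would, in place of code of your own. Each camera call takes 0.05 s, during which the arm holds its last target.

## Working session

There is one attempt and no reset: what is moved stays moved. The work goes in short steps, Python scripts to look and compute and a shell command to move; the robot and the scene stay as the last step left them, time stands still between calls to the robot, and variables do not carry over. Pictures are saved under pics/ and viewed, and the job is handed in when it is done.

```bash
mkdir -p pics
cat > h.py <<'E'
import numpy as np, cv2
from station import sense, read_camera
def snap(n,f):
    c=read_camera(n); cv2.imwrite('pics/'+f,c['image'][:,:,::-1]); np.savez('pics/'+f[:-4],**{k:c[k] for k in('image','mtx','cam_to_world')}); return c
def load(f): return np.load('pics/'+f+'.npz')
def ray(c,u,v):
    K=c['mtx'];T=c['cam_to_world'];p=np.linalg.inv(K)@[u,v,1.];d=T[:3,:3]@[p[0],-p[1],-p[2]]
    return T[:3,3],d/np.linalg.norm(d)
def onz(c,u,v,z):
    o,d=ray(c,u,v);return o+d*(z-o[2])/d[2]
def tri(*l):
    A=0;b=0;R=[]
    for c,u,v in l:
        o,d=ray(c,u,v);P=np.eye(3)-np.outer(d,d);A=A+P;b=b+P@o;R.append((o,P))
    x=np.linalg.solve(A,b);return x,[np.linalg.norm(P@(x-o)) for o,P in R]
def proj(c,p):
    T=c['cam_to_world'];q=T[:3,:3].T@(np.array(p)-T[:3,3]);q=c['mtx']@[q[0],-q[1],-q[2]];return q[:2]/q[2]
E
python3 - <<'E'
from h import *
np.set_printoptions(precision=3,suppress=True)
for n in('scene','top','wrist'):
    c=snap(n,n+'0.png'); print(n,[k for k in c],c['mtx'].tolist(),c['cam_to_world'])
s=sense();print(s)
E
```

```text
scene ['image', 'mtx', 'cam_to_world'] [[477.46133336380734, 0.0, 318.7747987042811], [0.0, 477.46133336380734, 201.94489531481472], [0.0, 0.0, 1.0]] [[ 0.759  0.476 -0.445 -0.15 ]
 [-0.652  0.558 -0.514 -0.936]
 [ 0.004  0.68   0.734  1.245]
 [ 0.     0.     0.     1.   ]]
top ['image', 'mtx', 'cam_to_world'] [[481.8740328488041, 0.0, 321.94132960852363], [0.0, 481.8740328488041, 198.71956210133436], [0.0, 0.0, 1.0]] [[ 0.015  0.991 -0.136  0.303]
 [-1.     0.016  0.003 -0.17 ]
 [ 0.006  0.136  0.991  1.817]
 [ 0.     0.     0.     1.   ]]
wrist ['image', 'mtx', 'cam_to_world'] [[307.9061244006504, 0.0, 320.44551647662564], [0.0, 307.9061244006504, 205.7651890104716], [0.0, 0.0, 1.0]] [[ 0.287 -0.92  -0.268  0.11 ]
 [ 0.958  0.276  0.081  0.619]
 [-0.    -0.28   0.96   0.373]
 [ 0.     0.     0.     1.   ]]
{'t': 0.15, 'joint_pos': array([-1.349,  0.522, -0.036,  1.6  ,  0.021,  1.021, -0.113]), 'joint_vel': array([ 0.002, -0.001,  0.   , -0.001, -0.   , -0.   , -0.002]), 'joint_efforts': array([  0.002, -92.738,   1.981, -37.005,   0.018,   0.006,   0.   ]), 'ee_pos': array([0.18 , 0.598, 0.231]), 'tcp_rot': array([[-0.   ,  0.288,  0.958],
       [-0.001,  0.958, -0.288],
       [-1.   , -0.001,  0.   ]]), 'contact_force': array([-0.5  ,  0.353, -0.084]), 'wrist_torque': array([-0.014,  0.014, -0.046]), 'opening': 0.08534613447517128}
```

View pics/scene0.png

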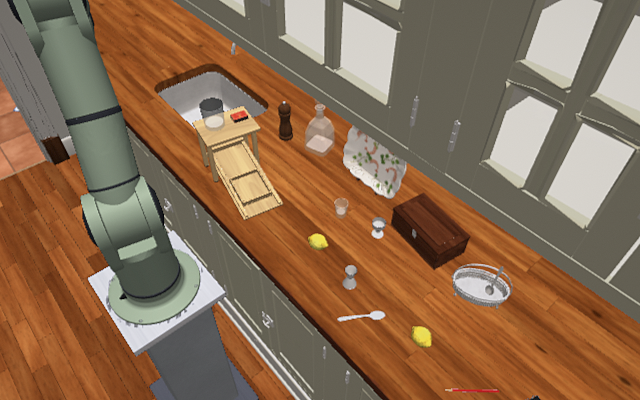

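View pics/top0.png

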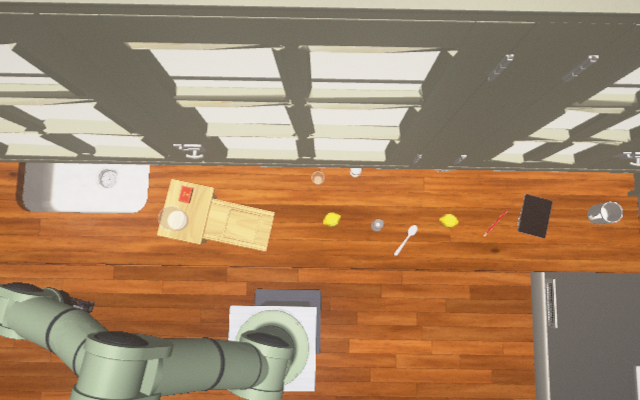

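View pics/wrist0.png

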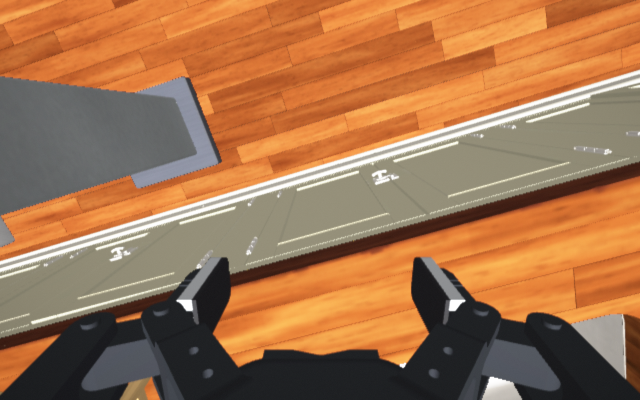

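The scene view shows the near lemon at (318,242), the jigger at (350,277), the shot glass at (341,206), a decoy lemon at (421,337) and the stand around (230,165). In the top view the lemon is at (332,219) and the jigger at (377,225). I'll enlarge both views.

Run:
```python
from h import *
a=load('scene0')['image'][:,:,::-1];b=load('top0')['image'][:,:,::-1]
cv2.imwrite('pics/sc1.png',cv2.resize(a[95:295,180:400],None,fx=3.6,fy=3,interpolation=cv2.INTER_CUBIC)[:, :])
cv2.imwrite('pics/tp1.png',cv2.resize(b[160:270,150:350],None,fx=4,fy=4,interpolation=cv2.INTER_CUBIC))
for n in('scene0','top0'):
    c=load(n);im=cv2.cvtColor(c['image'],cv2.COLOR_RGB2HSV)
    m=cv2.inRange(im,(24,150,120),(34,255,255));k,l,s,ce=cv2.connectedComponentsWithStats(m)
    for i in range(1,k):
        if s[i,4]>40: 
            pts=np.argwhere(l==i)[:,::-1];w,v=np.linalg.eigh(np.cov(pts.T));print(n,s[i],ce[i],v[:,1],w)
```

```text
scene0 [308 234  20  16 189] [318.07407407 240.72486772] [-0.88589961 -0.46387701] [13.29218979 24.43470428]
scene0 [412 327  19  20 314] [421.30254777 336.17197452] [0.6633015  0.74835227] [18.73243715 35.13648086]
top0 [324 213  16  13 161] [331.39130435 218.98757764] [-0.92070497  0.39025935] [10.39589556 16.33112307]
top0 [440 214  18  13 164] [448.67682927 220.1402439 ] [-0.98580392 -0.16790067] [ 9.79073584 18.03531533]
```

View pics/sc1.png

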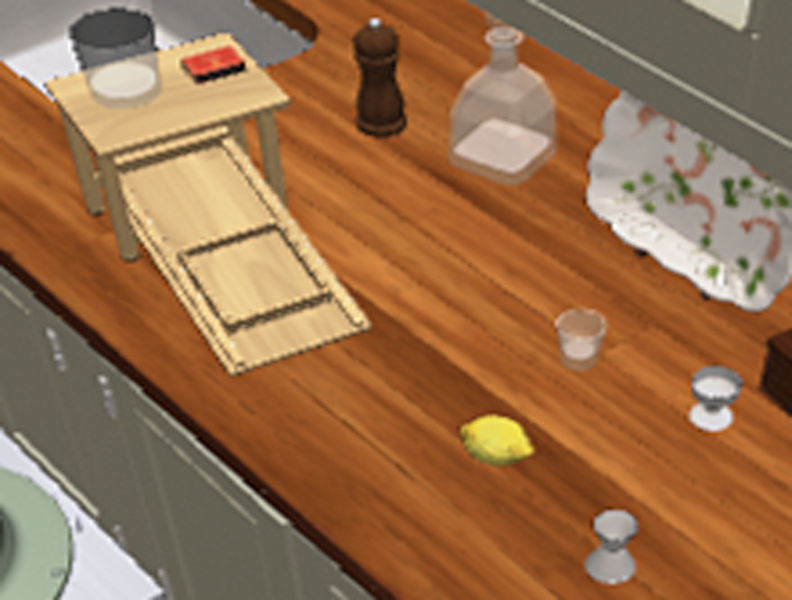

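View pics/tp1.png

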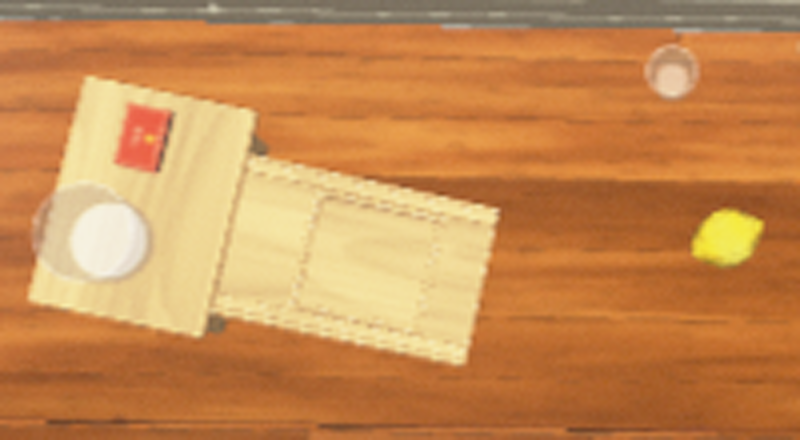

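The crops show the stand, with its lower corners at (235,374) and (370,325) in the scene crop and (465,363) and (498,210) in the top crop. The tray sits on the slope below the shelf. Next I'll triangulate these.

Run:
```python
from h import *
np.set_printoptions(precision=4,suppress=True)
S=load('scene0');T=load('top0')
s=lambda u,v:(S,180+(u+.5)/3.6-.5,95+(v+.5)/3-.5)
t=lambda u,v:(T,150+(u+.5)/4-.5,160+(v+.5)/4-.5)
P={}
for n,a,b in [('low R',(235,374),(465,363)),('low L',(370,325),(498,210)),
 ('trayLowFront',(230,330),(418,320)),('trayLowBack',(331,293),(440,225)),('trayUpFront',(180,253),(293,305)),('trayUpBack',(276,226),(318,197)),
 ('shelf cornerNearFront',(98,152),(203,337)),('shelf nearBack',(289,99),(256,110)),('shelf farFront',(48,88),(28,300)),('lem tip far(-y)',(533,457),(764,225)),('lemtip',(461,437),(692,255)),('lem c',(497,440),(728,238))]:
    P[n],r=tri(s(*a),t(*b));print(n,P[n],np.array(r))
x,r=tri((S,318.07,240.72),(T,331.39,218.99));print('lemon',x,r)
e=P['low L']-P['low R'];print('edge len',np.linalg.norm(e), 'slope dir yaw',np.degrees(np.arctan2(-e[0],e[1]))+0)
# lemon decoy
print(tri((S,421.3,336.17),(T,448.68,220.14)))
print('glass',tri(s(580,365),t(672,78)))
for z in (0.0255,): print(onz(S,318.07,240.72,z),onz(T,331.39,218.99,z))
```

```text
low R [0.3537 0.029  0.0132] [0.0003 0.0003]
low L [0.4958 0.0026 0.017 ] [0.0009 0.0009]
trayLowFront [0.3877 0.0749 0.0258] [0.005 0.005]
trayLowBack [0.482  0.0514 0.0408] [0.0033 0.0033]
trayUpFront [0.4016 0.1821 0.0604] [0.0007 0.0007]
trayUpBack [0.5022 0.1639 0.0554] [0.0004 0.0004]
shelf cornerNearFront [0.365  0.2266 0.2071] [0.0013 0.0013]
shelf nearBack [0.5571 0.1924 0.2034] [0.0016 0.0016]
shelf farFront [0.3961 0.3787 0.1898] [0.0005 0.0005]
lem tip far(-y) [ 0.4857 -0.2474  0.0218] [0.0002 0.0002]
lemtip [ 0.4573 -0.1806  0.0152] [0. 0.]
lem c [ 0.4722 -0.2137  0.0297] [0.0002 0.0002]
lemon [ 0.4732 -0.2132  0.0314] [np.float64(0.0005943426307869385), np.float64(0.0005943426307869334)]
edge len 0.14466771499167316 slope dir yaw -100.51200643792265
(array([ 0.4751, -0.6502,  0.0281]), [np.float64(0.0004571072616115727), np.float64(0.0004571072616114939)])
glass (array([ 0.6286, -0.1578, -0.0125]), [np.float64(0.0019966450733257413), np.float64(0.0019966450733255956)])
[ 0.4767 -0.21    0.0255] [ 0.4733 -0.213   0.0255]
```

```bash
cat > fit.py <<'E'
from h import *
from scipy.optimize import least_squares
S=load('scene0');T=load('top0')
s=lambda u,v:(S,180+(u+.5)/3.6-.5,95+(v+.5)/3-.5)
t=lambda u,v:(T,150+(u+.5)/4-.5,160+(v+.5)/4-.5)
c9,s9=np.cos(np.radians(9)),np.sin(np.radians(9))
def frame(x,y,yaw):
    h=np.array([np.cos(yaw),np.sin(yaw),0]);X=np.r_[h[:2]*c9,s9];Y=np.array([-h[1],h[0],0]);Z=np.cross(X,Y)
    return np.array([x,y,.042]),np.c_[X,Y,Z],h,Y
def model(p):
    o,R,h,Y=frame(*p[:3]);tx=p[3]
    f=lambda *q:o+R@np.array(q)
    se=p[4]
    sh=lambda d,w,z:np.r_[(o+h*(se+d)+Y*w)[:2],z]
    return dict(lowF=f(-.165,.075,0),lowB=f(-.165,-.075,0),
      tLF=f(tx-.06,.055,.024),tLB=f(tx-.06,-.055,.024),tUF=f(tx+.06,.055,.024),tUB=f(tx+.06,-.055,.024),
      sNF=sh(0,.098,.204),sNB=sh(0,-.098,.204),sFF=sh(.15,.098,.204),sFB=sh(.15,-.098,.204))
obs=[('lowF',s(235,374)),('lowF',t(465,363)),('lowB',s(370,325)),('lowB',t(498,210)),
('tLF',s(230,330)),('tLF',t(418,320)),('tLB',s(331,293)),('tLB',t(440,225)),('tUF',s(180,253)),('tUF',t(293,305)),('tUB',s(276,226)),('tUB',t(318,197)),
('sNF',s(98,152)),('sNF',t(203,337)),('sNB',s(289,99)),('sNB',t(256,110)),('sFF',s(48,88)),('sFF',t(28,300)),('sFB',t(88,77))]
def res(p):
    m=model(p);return np.concatenate([proj(c,m[n])-[u,v] for n,(c,u,v) in obs])
if __name__=='__main__':
    np.set_printoptions(precision=3,suppress=True)
    r=least_squares(res,[.45,.18,1.4,-.05,.03],loss='soft_l1');p=r.x;print(p,np.degrees(p[2]))
    for (n,_),e in zip(obs,r.fun.reshape(-1,2)):print(n,e)
    for k,v in model(p).items():print(k,v)
    o,R,h,Y=frame(*p[:3]);print('R',R);print('stop',o+R@[.15,0,0],'tray',o+R@[p[3],0,0],'lowwall mid top',o+R@[p[3]-.06,0,.024],'gap to stop',.15-p[3]-.06)
    np.save('fit.npy',p)
E
python3 fit.py
```

```text
[ 0.454  0.176  1.381 -0.061  0.033] 79.10569191356943
lowF [-1.312 -0.207]
lowF [-0.395  0.949]
lowB [0.688 0.088]
lowB [ 0.117 -0.11 ]
tLF [-0.223 -1.276]
tLF [1.033 3.862]
tLB [ 0.797 -0.393]
tLB [ 2.16 -1.67]
tUF [-0.488 -0.721]
tUF [-0.297  0.696]
tUB [ 1.282 -2.253]
tUB [ 0.413 -1.793]
sNF [0.303 0.721]
sNF [-0.099  0.615]
sNB [0.779 0.184]
sNB [0.404 0.489]
sFF [-1.12  -2.237]
sFF [-0.087  0.669]
sFB [-0.658 -0.193]
lowF [0.35  0.03  0.016]
lowB [0.497 0.002 0.016]
tLF [0.377 0.065 0.047]
tLB [0.485 0.045 0.047]
tUF [0.399 0.182 0.066]
tUB [0.507 0.161 0.066]
sNF [0.364 0.227 0.204]
sNB [0.557 0.19  0.204]
sFF [0.393 0.374 0.204]
sFB [0.585 0.337 0.204]
R [[ 0.187 -0.982 -0.03 ]
 [ 0.97   0.189 -0.154]
 [ 0.156  0.     0.988]]
stop [0.482 0.321 0.065] tray [0.443 0.117 0.032] lowwall mid top [0.431 0.055 0.047] gap to stop 0.15098786851776713
```

```bash
python3 -m handwheel '[0,-4,4.5,0,0,-0.06,8.5, 1,-8,9,0,0,-0.12,8.5, 2,-12,13,0,0,-0.18,8.5, 5,-16.5,15,0,0,-0.24,8.5, 9,-21,16,0,0,-0.3,8.5, 13,-25.5,16,0,0,-0.36,8.5, 17,-30,16,0,0,-0.42,8.5, 20.5,-35,16,0,0,-0.48,8.5, 23.5,-40.3,16,0,0,-0.54,8.5, 25.5,-46,16,0,0,-0.6,8.5, 27,-52,15,0,0,-0.66,8.5, 28,-58,13,0,0,-0.72,8.5, 28.7,-64,11,0,0,-0.78,8.5, 29,-70,8,0,0,-0.84,8.5, 29.2,-75.8,5,0,0,-0.876,8.5, 29.3,-81.2,2,0,0,-0.876,8.5, 29.3,-81.2,0,0,0,-0.876,8.5, 29.3,-81.2,0,0,0,-0.876,8.5]'
python3 - <<'E'
from h import *
c=snap('wrist','w1.png'); s=sense();print(s['ee_pos'],s['tcp_rot'],s['joint_pos'])
E
```

```text
t: 2.4
ee_pos: [0.4718, -0.2138, 0.23]
tcp_rot: [[-0.003, 0.921, 0.391], [0.0, 0.391, -0.921], [-1.0, -0.003, -0.002]]
contact_force: [0.7, -0.4, -0.1]
opening: 0.0847
[ 0.47256438 -0.21323497  0.23122332] [[-1.33102556e-03  9.20062425e-01  3.91769527e-01]
 [ 2.39812451e-04  3.91770156e-01 -9.20063089e-01]
 [-9.99999085e-01 -1.13067627e-03 -7.42098515e-04]] [-0.14677687  0.4115506   0.60950934  1.90017242 -0.29155264  0.91998737
  1.00517006]
```

View pics/w1.png

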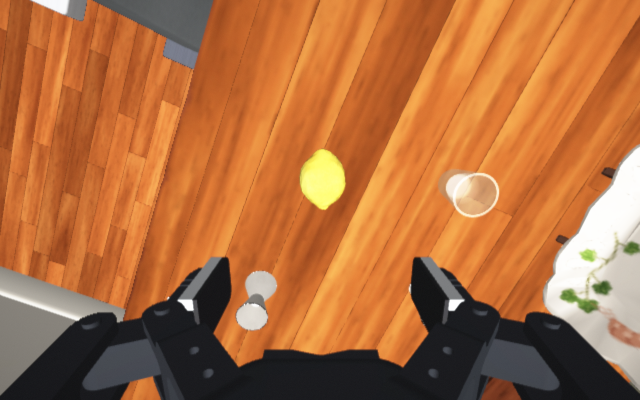

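The lemon is at (323,180), its long axis nearly vertical in the image, so the jaws cross it properly. The jigger is at (256,300) and the shot glass at (470,193).

Run:
```python
from h import *
np.set_printoptions(precision=4,suppress=True)
S=load('scene0');T=load('top0');W=load('w1')
im=cv2.cvtColor(W['image'],cv2.COLOR_RGB2HSV)
m=cv2.inRange(im,(24,120,100),(36,255,255));k,l,s,ce=cv2.connectedComponentsWithStats(m)
i=1+np.argmax(s[1:,4]);pts=np.argwhere(l==i)[:,::-1];w,v=np.linalg.eigh(np.cov(pts.T.astype(float)));print(s[i],ce[i],v[:,1],np.sqrt(w)*4)
c=ce[i]
print(onz(W,*c,.0255),tri((W,*c),(S,318.07,240.72),(T,331.39,218.99)),tri((W,*c),(T,331.39,218.99)),tri((W,*c),(S,318.07,240.72)))
a=c+v[:,1]*30;b=c-v[:,1]*30;A=onz(W,*a,.0255);B=onz(W,*b,.0255);d=A-B;print('az',np.degrees(np.arctan2(d[1],d[0])))
print('jigger base',onz(W,253,317,0),'top',onz(W,261,284,.07),'glass',onz(W,472,195,.061))
```

```text
[ 300  149   45   60 1593] [323.4664 177.8161] [0.0418 0.9991] [44.1934 61.0626]
[ 0.4718 -0.2087  0.0255] (array([ 0.4733, -0.211 ,  0.0278]), [np.float64(0.003141169738004863), np.float64(0.002121606309708301), np.float64(0.0019532250916706653)]) (array([ 0.475 , -0.2136, -0.0018]), [np.float64(0.0008824085775831881), np.float64(0.0008824085775833779)]) (array([ 0.4739, -0.2097,  0.0266]), [np.float64(0.0024189050382060254), np.float64(0.002418905038206157)])
az -64.46065292235713
jigger base [ 0.4609 -0.4348  0.    ] top [ 0.4515 -0.3373  0.07  ] glass [ 0.6184 -0.1586  0.061 ]
```

```bash
python3 -m handwheel '[0,0.2,-6,0,0,0.03,8.5, 0,0.2,-12,0,0,0.03,8.5, 0,0.2,-17,0,0,0.03,8.5, 0,0.2,-20,0,0,0.03,8.5, 0,0.2,-22.2,0,0,0.03,8.5, 0,0.2,-22.2,0,0,0.03,8.5, 0,0.2,-22.2,0,0,0.03,8.5]'
python3 - <<'E'
from h import *
c=snap('wrist','w2.png'); s=sense();print(s['ee_pos'],s['contact_force'])
E
```

```text
t: 3.32
ee_pos: [0.4739, -0.2111, 0.0107]
tcp_rot: [[0.002, 0.907, 0.42], [-0.0, 0.42, -0.907], [-1.0, 0.001, 0.001]]
contact_force: [-1.0, -0.2, 0.0]
opening: 0.0849
[ 0.47385662 -0.21121482  0.01072705] [-0.15807889 -0.42228245  0.32614455]
```

View pics/w2.png

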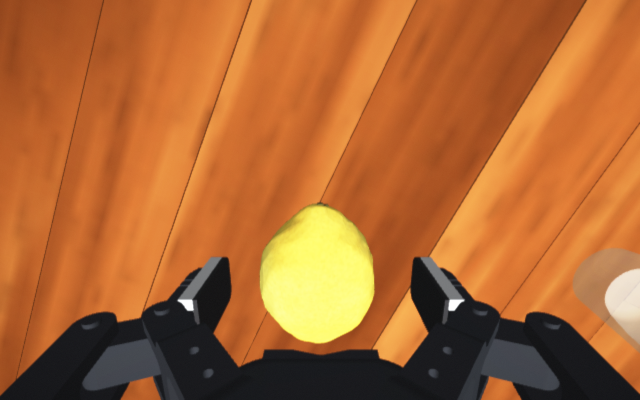

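The lemon lies centred between the pads, spanning columns 261–374 and rows 205–343. Closing now.

```bash
python3 -m handwheel '[0,0,0,0,0,0,5, 0,0,0,0,0,0,4, 0,0,0,0,0,0,4, 0,0,0,0,0,0,4, 0,0,0,0,0,0,4, 0,0,0,0,0,0,4]'; python3 -m handwheel '[0,0,1,0,0,0,4, 0,0,3,0,0,0,4, 0,0,6,0,0,0,4]'
python3 - <<'E'
from h import *
c=snap('wrist','w3.png'); s=sense();print(s['ee_pos'],s['contact_force'],s['opening'],s['joint_pos'])
E
```

```text
t: 4.12
ee_pos: [0.4731, -0.2115, 0.0104]
tcp_rot: [[0.001, 0.908, 0.42], [0.0, 0.42, -0.908], [-1.0, 0.001, 0.0]]
contact_force: [-4.6, 2.8, 24.9]
opening: 0.0491
t: 4.5
ee_pos: [0.4723, -0.2113, 0.0698]
tcp_rot: [[-0.001, 0.908, 0.419], [0.0, 0.419, -0.908], [-1.0, -0.001, -0.001]]
contact_force: [0.2, -0.1, 0.1]
opening: 0.0487
[ 0.47371367 -0.21211264  0.07322098] [ 4.14411771 -2.73252662  4.34227035] 0.048908194432281074 [-0.00748814  0.64469728  0.43488583  2.01771675 -0.48334677  0.57665869
  1.19401491]
```

View pics/w3.png

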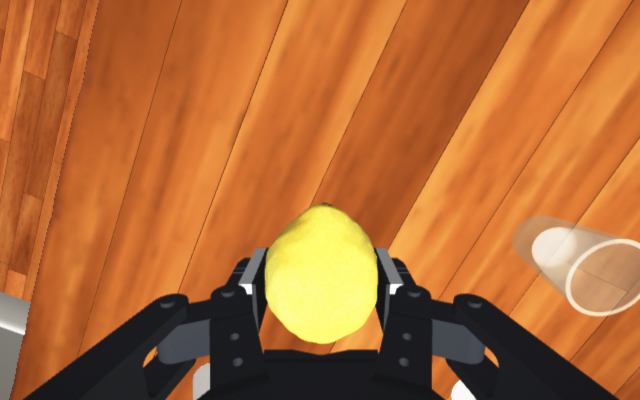

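```bash
python3 -m handwheel '[0,0,5,0,0,0,4, 0,4,9,0,0,0.05,4, -0.5,9,12,0,0,0.1,4, -1,14.5,14,0,0,0.15,4, -2,20,15,0,0,0.2,4, -3,24.5,15,0,0,0.26,4, -3,26.5,15,0,0,0.26,4, -3,26.5,15,0,0,0.26,4]'
python3 - <<'E'
from h import *
c=snap('wrist','w4.png'); s=sense();print(s['ee_pos'],s['contact_force'],s['opening'],s['joint_pos'])
E
```

```text
t: 5.55
ee_pos: [0.4427, 0.0548, 0.2195]
tcp_rot: [[0.0, 0.768, 0.641], [0.0, 0.641, -0.768], [-1.0, 0.0, -0.0]]
contact_force: [0.1, -0.1, -0.7]
opening: 0.0487
[0.44273901 0.05361765 0.21945595] [ 0.94527356 -0.41620182 -0.93734248] 0.04889087976714058 [-0.70235399  0.2875385   0.54957508  2.08333308 -0.20372037  0.82148351
  0.66229913]
```

View pics/w4.png

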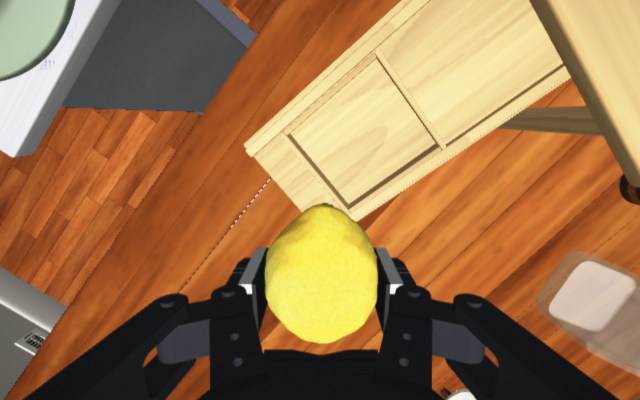

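The tray is clearly in view, with upper corners near (378,52) and (446,150), and lower corners near (285,135) and (348,208). I'll overlay the model to check the fit.

Run:
```python
from fit import *
W=load('w4');p=np.load('fit.npy');im=W['image'][:,:,::-1].copy()
x0,y0,sc=220,0,3
im=cv2.resize(im[y0:y0+230,x0:x0+266],None,fx=sc,fy=sc,interpolation=cv2.INTER_CUBIC)
o,R,h,Y=frame(*p[:3]);tx=p[3]
def poly(q,col):
    P=np.array([((proj(W,o+R@np.array(a))-[x0,y0]+.5)*sc-.5) for a in q]);cv2.polylines(im,[P.round().astype(int)],True,col,1)
rect=lambda x1,x2,y,z:[(x1,y,z),(x2,y,z),(x2,-y,z),(x1,-y,z)]
poly(rect(tx-.06,tx+.06,.055,.024),(0,0,255));poly(rect(tx-.055,tx+.055,.05,.005),(255,0,0));poly(rect(-.165,.165,.075,0),(0,160,0));poly(rect(-.165,.165,.058,.012),(255,0,255))
cv2.imwrite('pics/o4.png',im)
```

```text
(no output)
```

View pics/o4.png

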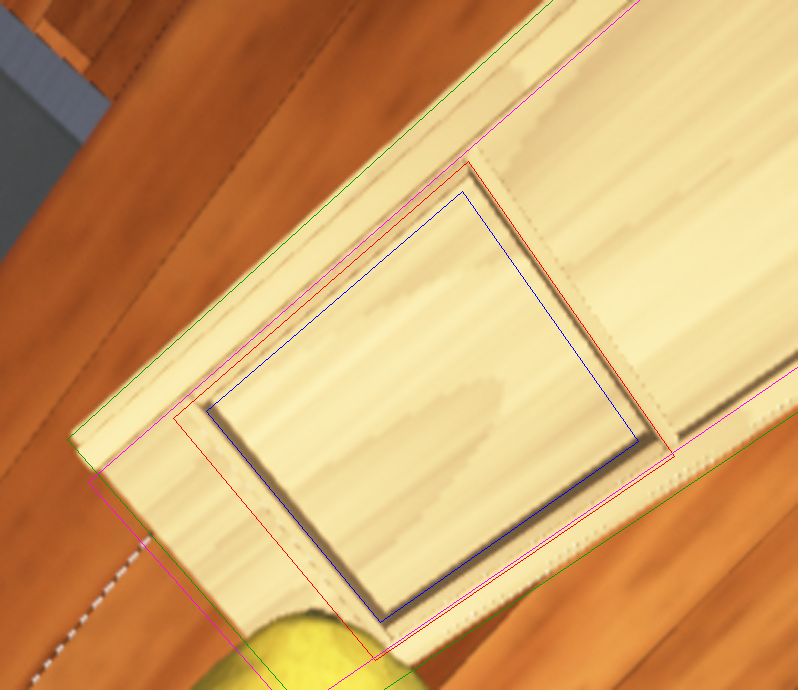

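```bash
python3 -m handwheel '[0,4,-1.5,0,0,0,4, 0,6.2,-6,0,0,0,4, 0,6.2,-11,0,0,0,4, 0,6.2,-14.5,0,0,0,4, 0,6.2,-16,0,0,0,4, 0,6.2,-16.8,0,0,0,4, 0,6.2,-16.8,0,0,0,4]'
python3 - <<'E'
from h import *
c=snap('wrist','w5.png'); s=sense();print(s['ee_pos'],s['contact_force'],s['opening'])
E
```

```text
t: 6.48
ee_pos: [0.4432, 0.1153, 0.0518]
tcp_rot: [[0.001, 0.77, 0.638], [0.0, 0.638, -0.77], [-1.0, 0.001, 0.0]]
contact_force: [0.5, -0.4, -0.0]
opening: 0.049
[0.44333157 0.11551427 0.0520951 ] [ 0.25922301 -0.4684907   0.42591965] 0.04897579161403833
```

View pics/w5.png

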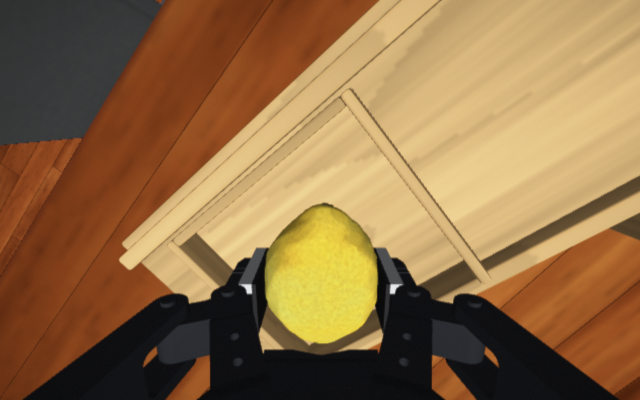

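The lemon is inside the tray outline at about (322,275), walls clear of the fingers. I'll ease it down a little, open, and rise.

```bash
python3 -m handwheel '[0,0,-0.3,0,0,0,4, 0,0,-0.3,0,0,0,4, 0,0,-0.3,0,0,0,5.4, 0,0,-0.3,0,0,0,6, 0,0,-0.3,0,0,0,7, 0,0,-0.3,0,0,0,7, 0,0,-0.3,0,0,0,7, 0,0,2,0,0,0,7, 0,0,6,0,0,0,7, 0,-2,11,0,0,0,7, 0,-5,15,0,0,0,7, 0,-5,15,0,0,0,7]'
python3 - <<'E'
from h import *
c=snap('wrist','w6.png'); s=sense();print(s['ee_pos'],s['contact_force'],s['opening'],s['joint_pos'])
E
```

```text
t: 8.02
ee_pos: [0.4439, 0.0642, 0.2037]
tcp_rot: [[0.004, 0.771, 0.637], [0.002, 0.637, -0.771], [-1.0, 0.004, 0.001]]
contact_force: [0.5, 0.1, -0.4]
opening: 0.0703
[0.44320654 0.06537119 0.2021631 ] [ 0.11190062  0.84689625 -0.93035546] 0.0699282339731673 [-0.71852787  0.32055085  0.54663207  2.09939637 -0.2369634   0.77773554
  0.66718305]
```

View pics/w6.png

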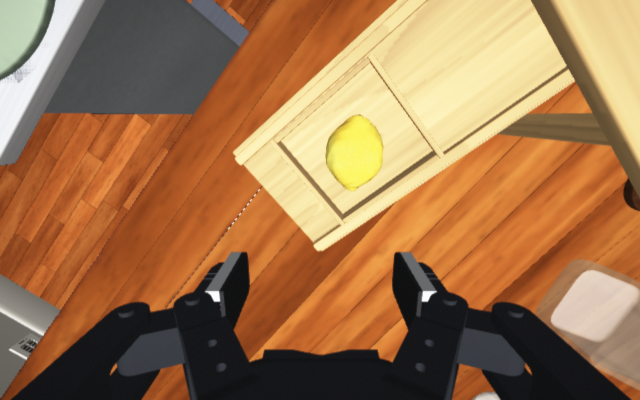

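The lemon is lying in the tray at (355,152) with nothing gripping it. Next I'll work out the push pose: jaws across the slope and the tool leaned back 42 degrees.

Run:
```python
from fit import *
from scipy.spatial.transform import Rotation as Ro
np.set_printoptions(precision=4,suppress=True)
p=np.load('fit.npy');o,R,h,Y=frame(*p[:3]);s=sense()
th=np.radians(42);x=np.sin(th)*h-np.cos(th)*np.array([0,0,1]);y=-Y;z=np.cross(x,y);G=np.c_[x,y,z]
print(G);rv=Ro.from_matrix(G@s['tcp_rot'].T).as_rotvec();print('rv',rv,np.linalg.norm(rv))
for q in[(-.165,0,.06),(-.165,0,.010),(-.126,0,.01),(.021,0,.01),(.024,0,.01)]:
    w=o+R@np.array(q);print(q,w,'d cm',(w-s['ee_pos'])*100)
print(R)
```

```text
[[ 0.1265  0.982  -0.1405]
 [ 0.6571 -0.189  -0.7298]
 [-0.7431 -0.     -0.6691]]
rv [ 0.7323  0.1902 -0.8403] 1.1307719517526118
(-0.165, 0, 0.06) [0.4217 0.0067 0.0754] d cm [ -2.1528  -5.8622 -12.6713]
(-0.165, 0, 0.01) [0.4232 0.0144 0.0261] d cm [ -2.005   -5.0941 -17.6098]
(-0.126, 0, 0.01) [0.4304 0.0523 0.0322] d cm [ -1.2769  -1.3115 -16.9997]
(0.021, 0, 0.01) [0.4579 0.1948 0.0552] d cm [  1.4671  12.9458 -14.7001]
(0.024, 0, 0.01) [0.4584 0.1977 0.0556] d cm [  1.5231  13.2368 -14.6532]
[[ 0.1867 -0.982  -0.0296]
 [ 0.9699  0.189  -0.1536]
 [ 0.1564  0.      0.9877]]
```

```bash
python3 -m handwheel '[0,-2,0,0.092,0.024,-0.105,2, -0.5,-4,0,0.183,0.048,-0.21,2, -1,-6,0,0.275,0.071,-0.315,2, -1.5,-8,0,0.366,0.095,-0.42,2, -2.1,-8,-1,0.458,0.119,-0.525,2, -2.1,-8,-2,0.549,0.143,-0.63,2, -2.1,-8,-4,0.641,0.166,-0.735,2, -2.1,-8,-6,0.732,0.19,-0.84,2, -2.1,-7,-9,0.732,0.19,-0.84,2, -2.1,-6,-12,0.732,0.19,-0.84,2, -2.1,-6,-12,0.732,0.19,-0.84,2, -2.1,-6,-12,0.732,0.19,-0.84,2]'
python3 - <<'E'
from h import *
c=snap('wrist','w7.png');snap('scene','s7.png'); s=sense();print(s['ee_pos'],s['tcp_rot'],s['contact_force'],s['opening'],s['joint_pos'])
E
```

```text
t: 9.57
ee_pos: [0.4222, 0.0054, 0.0817]
tcp_rot: [[0.125, 0.982, -0.14], [0.658, -0.188, -0.73], [-0.743, -0.001, -0.669]]
contact_force: [-1.1, -1.1, 0.5]
opening: 0.0198
[0.42246768 0.00525428 0.08205973] [[ 1.25631381e-01  9.82272771e-01 -1.39129290e-01]
 [ 6.57000071e-01 -1.87456914e-01 -7.30212854e-01]
 [-7.43348951e-01  3.29696090e-04 -6.68903751e-01]] [ 0.00193643  0.22254961 -0.89010182] 0.01999958566356633 [ 0.15101909  0.7077597   0.28508314  2.23607859 -1.26196123  0.96430342
  1.34967282]
```

View pics/w7.png

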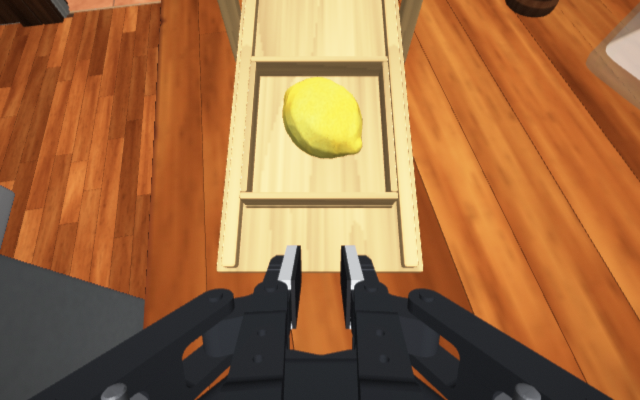

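View pics/s7.png

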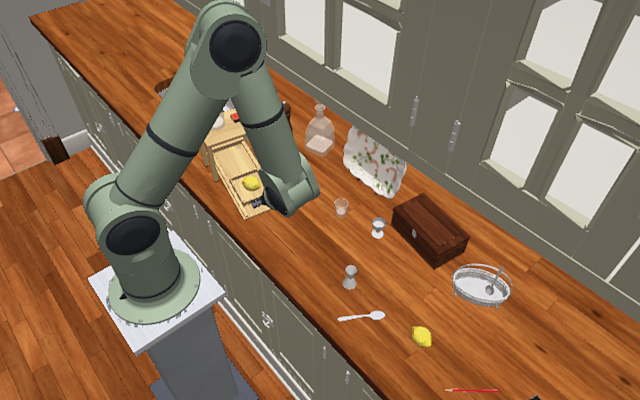

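The tool is square to the tray: the lower wall's outer edge runs from (240,205) to (397,205) and the fingers straddle its middle at about column 320. Joint 5 is at its limit, so I'll ease the lean by 5° while lowering.

```bash
python3 -m handwheel '[0,0.2,-1,-0.043,0.008,0,2, 0,0.4,-2.5,-0.086,0.016,0,2, 0.1,0.7,-4,-0.086,0.016,0,2, 0.1,0.9,-5.5,-0.086,0.016,0,2, 0.1,0.9,-5.5,-0.086,0.016,0,2]'
python3 - <<'E'
from fit import *
p=np.load('fit.npy');o,R,h,Y=frame(*p[:3]);s=sense()
c=snap('wrist','w8.png'); print(s['ee_pos'],R.T@(s['ee_pos']-o),s['contact_force'],s['joint_pos'])
E
```

```text
t: 10.3
ee_pos: [0.4231, 0.0142, 0.0265]
tcp_rot: [[0.113, 0.982, -0.151], [0.591, -0.188, -0.784], [-0.798, -0.001, -0.602]]
contact_force: [-0.1, -0.5, 0.9]
opening: 0.0201
[0.42305682 0.01418317 0.02654684] [-1.65182842e-01  5.16257664e-05  1.05166024e-02] [-0.10871093 -0.54981363  0.94116591] [ 0.33761578  0.75561204 -0.05221217  2.24337171 -1.25956416  0.64111886
  1.32343805]
```

View pics/w8.png

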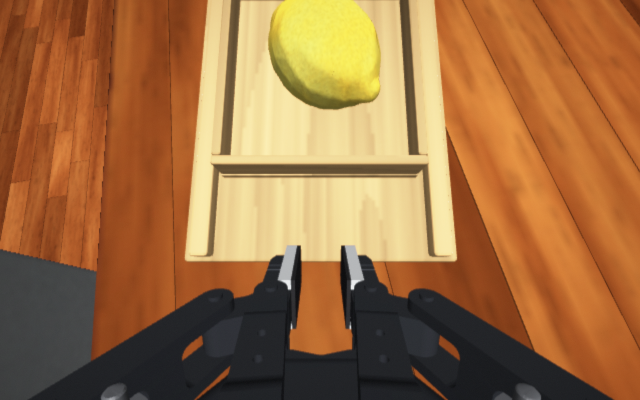

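The fingertips hover just above the slope below the tray, about 40 mm from the wall. I'll push gently along (0.187, 0.970, 0.156).

```bash
python3 -m handwheel '[0.28,1.45,0.23,0,0,0,2, 0.56,2.9,0.47,0,0,0,2, 0.75,3.9,0.62,0,0,0,2, 0.93,4.85,0.78,0,0,0,2, 1.12,5.8,0.94,0,0,0,2, 1.31,6.8,1.1,0,0,0,2]'
python3 - <<'E'
from fit import *
p=np.load('fit.npy');o,R,h,Y=frame(*p[:3]);s=sense()
c=snap('wrist','w9.png'); print(s['ee_pos'],R.T@(s['ee_pos']-o),s['contact_force'],s['joint_pos'],s['tcp_rot'])
E
```

```text
t: 11.1
ee_pos: [0.4364, 0.0817, 0.0377]
tcp_rot: [[0.113, 0.982, -0.15], [0.589, -0.188, -0.786], [-0.8, 0.0, -0.6]]
contact_force: [-1.8, -7.8, 3.7]
opening: 0.02
[0.43638273 0.08174013 0.03771139] [-0.09542609 -0.000266    0.01077194] [-1.80966337 -7.7935392   3.70965156] [ 0.40135673  0.73816814 -0.346442    2.26070907 -1.25939751  0.43426187
  1.17868793] [[ 1.12830371e-01  9.82256485e-01 -1.49804891e-01]
 [ 5.89181665e-01 -1.87542064e-01 -7.85934438e-01]
 [-8.00083916e-01  4.14979364e-04 -5.99887952e-01]]
```

View pics/w9.png

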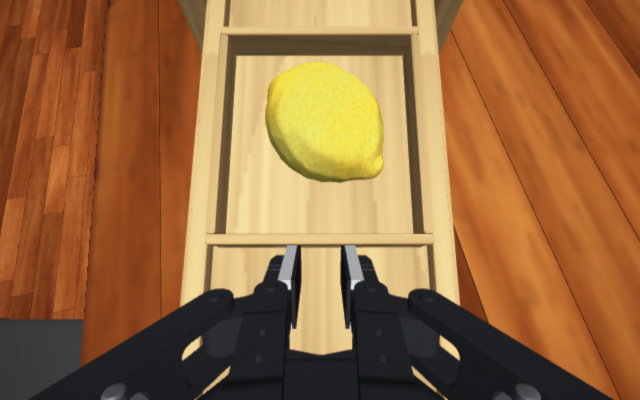

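The tray moves squarely at about 8 N, the lemon still inside at (325,122). Joint 6 is dropping, so I'll add a little lean as I go on.

```bash
python3 -m handwheel '[0.19,0.97,0.16,0.012,-0.002,0,2, 0.37,1.94,0.31,0.024,-0.005,0,2, 0.56,2.91,0.47,0.036,-0.007,0,2, 0.75,3.88,0.63,0.048,-0.009,0,2, 0.93,4.85,0.78,0.06,-0.011,0,2]'
python3 - <<'E'
from fit import *
p=np.load('fit.npy');o,R,h,Y=frame(*p[:3]);s=sense()
c=snap('wrist','w10.png');snap('scene','s10.png');print(s['ee_pos'],R.T@(s['ee_pos']-o),s['contact_force'],s['joint_pos'],s['tcp_rot'])
E
```

```text
t: 11.78
ee_pos: [0.4454, 0.1303, 0.0451]
tcp_rot: [[0.121, 0.982, -0.143], [0.636, -0.187, -0.748], [-0.762, -0.001, -0.648]]
contact_force: [-1.0, -6.1, 2.6]
opening: 0.0204
[0.44542362 0.13028319 0.04506194] [-4.55072276e-02  3.05900628e-05  1.03077415e-02] [-1.01491914 -6.13371551  2.61979167] [ 0.4971267   0.79595657 -0.57568692  2.25433736 -1.25984541  0.31662861
  1.1312726 ] [[ 1.20724638e-01  9.82338970e-01 -1.42953525e-01]
 [ 6.36489622e-01 -1.87108838e-01 -7.48245444e-01]
 [-7.61778526e-01 -6.56774577e-04 -6.47837206e-01]]
```

View pics/w10.png

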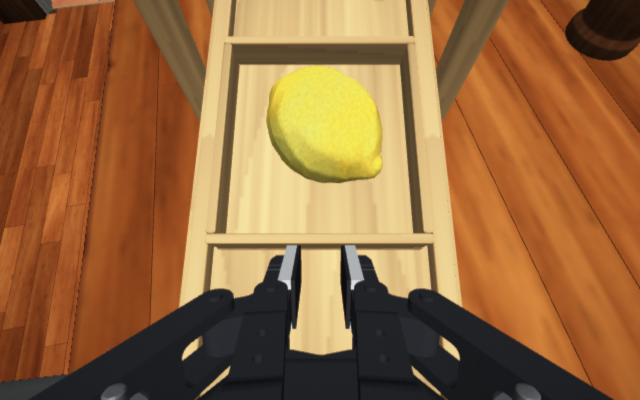

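View pics/s10.png

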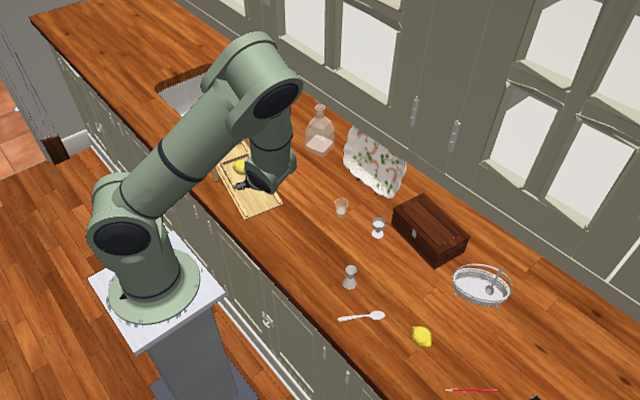

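```bash
python3 -m handwheel '[0.19,0.97,0.16,0.02,-0.004,0,2, 0.37,1.94,0.31,0.04,-0.008,0,2, 0.56,2.91,0.47,0.06,-0.012,0,2, 0.65,3.4,0.55,0.06,-0.012,0,2]'
python3 - <<'E'
from fit import *
p=np.load('fit.npy');o,R,h,Y=frame(*p[:3]);s=sense()
c=snap('wrist','w11.png');snap('top','t11.png');print(s['ee_pos'],R.T@(s['ee_pos']-o),s['contact_force'],s['joint_pos'],s['tcp_rot'])
E
```

```text
t: 12.38
ee_pos: [0.4516, 0.1644, 0.0501]
tcp_rot: [[0.129, 0.982, -0.136], [0.681, -0.187, -0.708], [-0.72, -0.001, -0.694]]
contact_force: [-1.7, -4.6, 2.0]
opening: 0.0202
[0.45160232 0.16437796 0.05013965] [-0.01049142  0.00040708  0.00990279] [-1.72336258 -4.61200794  1.97202902] [ 0.57378311  0.87374182 -0.74160974  2.24645717 -1.2599402   0.22673166
  1.12392711] [[ 0.12893751  0.98234249 -0.13556677]
 [ 0.68149791 -0.18708787 -0.70750175]
 [-0.72037193 -0.00116495 -0.693587  ]]
```

View pics/w11.png

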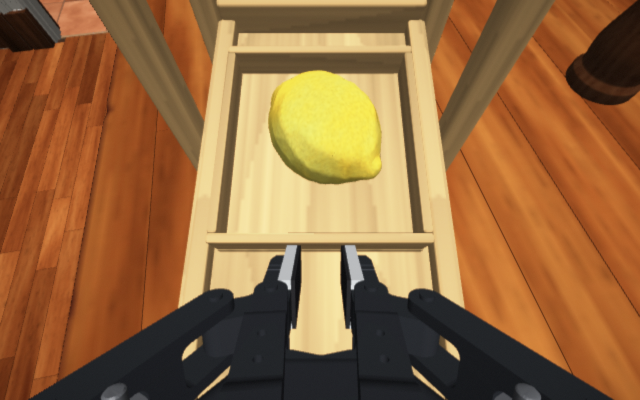

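View pics/t11.png

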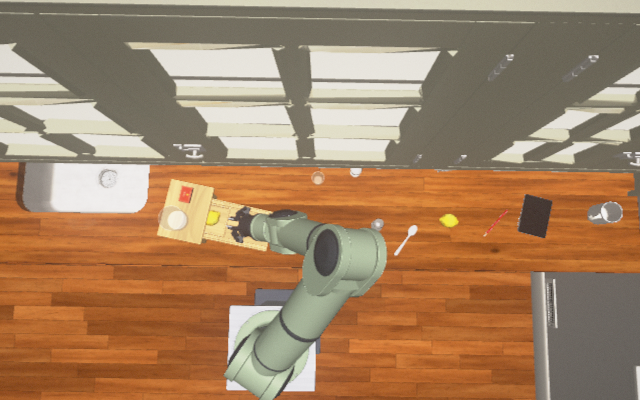

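The tray is under the shelf edge with the stop bar visible at rows 0–25, and the arm is clear of the shelf. About 3 cm remain.

```bash
python3 -m handwheel '[0.14,0.73,0.12,0,0,0,2, 0.28,1.45,0.23,0,0,0,2, 0.41,2.13,0.34,0,0,0,2]'
python3 - <<'E'
from fit import *
p=np.load('fit.npy');o,R,h,Y=frame(*p[:3]);s=sense()
c=snap('wrist','w12.png');print(s['ee_pos'],R.T@(s['ee_pos']-o),s['contact_force'],s['joint_pos'],s['tcp_rot'])
E
```

```text
t: 12.85
ee_pos: [0.4558, 0.1865, 0.0539]
tcp_rot: [[0.129, 0.983, -0.134], [0.682, -0.186, -0.707], [-0.72, -0.0, -0.694]]
contact_force: [-0.4, -3.1, -1.7]
opening: 0.0199
[0.45584253 0.18648283 0.05390714] [0.01232871 0.00042106 0.01010289] [-0.42419092 -3.12837701 -1.7421953 ] [ 0.56699538  0.89267909 -0.80777597  2.24100223 -1.25962198  0.16536295
  1.08757953] [[ 1.28991828e-01  9.82505738e-01 -1.34326406e-01]
 [ 6.81765245e-01 -1.86232037e-01 -7.07469984e-01]
 [-7.20109199e-01 -3.21228226e-04 -6.93860676e-01]]
```

View pics/w12.png

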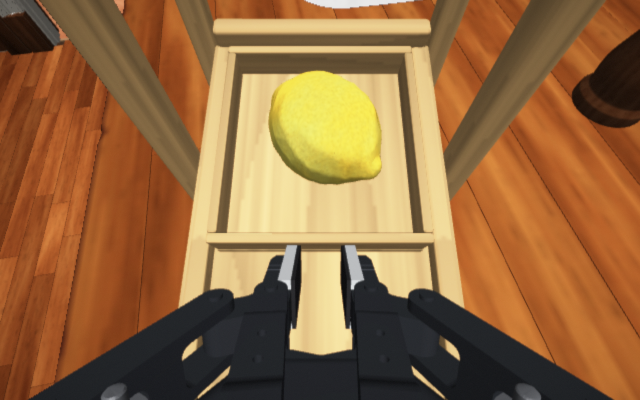

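The gap between the tray's upper wall and the stop bar (rows 40–48) is almost closed. I'll carry on in small steps.

```bash
python3 -m handwheel '[0.06,0.29,0.05,0,0,0,2, 0.11,0.58,0.09,0,0,0,2, 0.15,0.78,0.125,0,0,0,2]'
python3 - <<'E'
from fit import *
p=np.load('fit.npy');o,R,h,Y=frame(*p[:3]);s=sense()
c=snap('wrist','w13.png');im=c['image'][:,:,::-1];cv2.imwrite('pics/w13z.png',cv2.resize(im[0:120,180:460],None,fx=2.8,fy=2.8));print(s['ee_pos'],R.T@(s['ee_pos']-o),s['contact_force'],s['joint_pos'],s['tcp_rot'])
E
```

```text
t: 13.28
ee_pos: [0.458, 0.1935, 0.0559]
tcp_rot: [[0.127, 0.983, -0.134], [0.683, -0.185, -0.707], [-0.72, -0.002, -0.694]]
contact_force: [-0.6, -2.1, -1.5]
opening: 0.0199
[0.45804893 0.19353553 0.05585013] [ 0.01988486 -0.00041263  0.01087332] [-0.62669416 -2.07900018 -1.50664399] [ 0.55330105  0.89086035 -0.81240032  2.23565772 -1.26284854  0.16171949
  1.07577853] [[ 0.12712559  0.98274403 -0.13436243]
 [ 0.68257364 -0.18496168 -0.70702362]
 [-0.71967514 -0.00183146 -0.69430854]]
```

View pics/w13z.png

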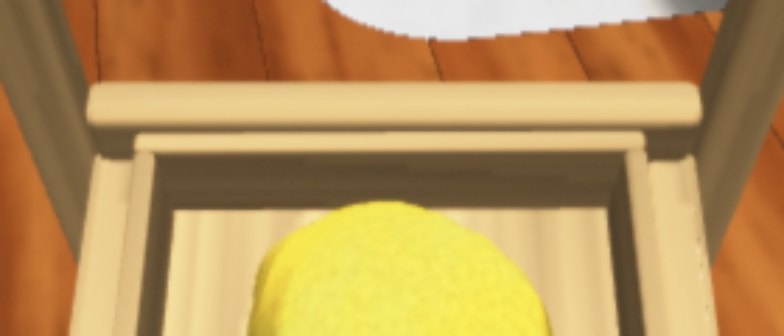

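```bash
python3 -m handwheel '[0.04,0.19,0.03,0,0,0,2, 0.07,0.39,0.06,0,0,0,2, 0.07,0.39,0.06,0,0,0,2]'
python3 - <<'E'
from fit import *
p=np.load('fit.npy');o,R,h,Y=frame(*p[:3]);s=sense()
c=snap('wrist','w14.png');im=c['image'][:,:,::-1];cv2.imwrite('pics/w14z.png',cv2.resize(im[0:120,180:460],None,fx=2.8,fy=2.8));print(s['ee_pos'],R.T@(s['ee_pos']-o),s['contact_force'],s['joint_pos'],s['tcp_rot'])
E
```

```text
t: 13.7
ee_pos: [0.459, 0.1964, 0.0566]
tcp_rot: [[0.126, 0.983, -0.135], [0.682, -0.184, -0.708], [-0.72, -0.003, -0.694]]
contact_force: [-3.3, -6.9, -0.1]
opening: 0.0201
[0.45895196 0.19644894 0.05656806] [ 0.02299143 -0.00074875  0.01110817] [-3.27757221 -6.92467518 -0.14309081] [ 0.54550697  0.88870656 -0.81215164  2.23310263 -1.26272866  0.16120056
  1.0679644 ] [[ 0.12583028  0.98283245 -0.13493372]
 [ 0.68211361 -0.18447587 -0.70759429]
 [-0.72033865 -0.00300334 -0.69361604]]
```

View pics/w14z.png

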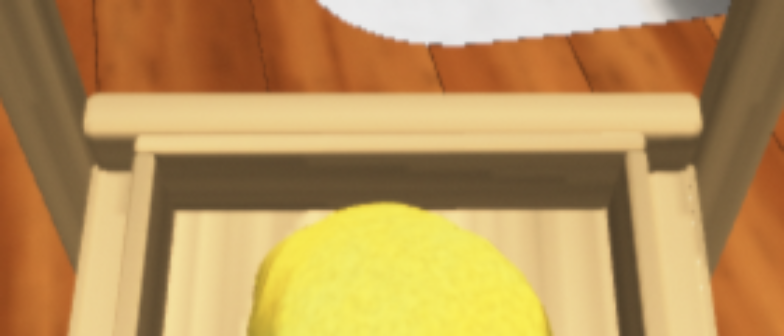

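```bash
python3 -m handwheel '[0.04,0.19,0.03,0,0,0,2, 0.06,0.3,0.05,0,0,0,2, 0.06,0.3,0.05,0,0,0,2]'
python3 - <<'E'
from fit import *
p=np.load('fit.npy');o,R,h,Y=frame(*p[:3]);s=sense()
c=snap('wrist','w15.png');im=c['image'][:,:,::-1];cv2.imwrite('pics/w15z.png',cv2.resize(im[0:120,180:460],None,fx=2.8,fy=2.8));print(s['ee_pos'],R.T@(s['ee_pos']-o),s['contact_force'],s['joint_pos'])
E
```

```text
t: 14.12
ee_pos: [0.4591, 0.1969, 0.0564]
tcp_rot: [[0.125, 0.983, -0.138], [0.68, -0.186, -0.709], [-0.722, -0.005, -0.691]]
contact_force: [-14.5, -34.6, 13.0]
opening: 0.0198
[0.45914986 0.19694433 0.05640474] [ 0.02348329 -0.00084946  0.01086491] [-14.47110542 -34.5786326   12.97021847] [ 0.54082181  0.88628705 -0.80971243  2.23249393 -1.26233474  0.16058583
  1.06186912]
```

View pics/w15z.png

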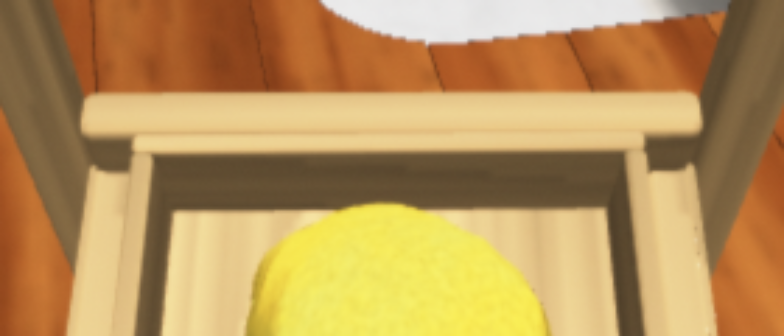

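Force jumped to about 40 N and the tray stopped moving, so it is against the bar. Backing off down the slope.

```bash
python3 -m handwheel '[-0.1,-0.5,-0.06,0,0,0,2, -0.37,-1.94,-0.25,0,0,0,2, -1,-5,-0.6,0,0,0,2, -1.8,-9,-0.5,0,0,0,2, -2.5,-13,2,0,0,0,2, -3,-17,6,0,0,0,2, -3,-20,10,0,0,0,2, -3,-22,14,0,0,0,2, -3,-22,14,0,0,0,2, -3,-22,14,0,0,0,2]'
python3 - <<'E'
from h import *
c=snap('wrist','w16.png');snap('scene','s16.png');snap('top','t16.png');s=sense();print(s['ee_pos'],s['contact_force'],s['joint_pos'])
E
```

```text
t: 15.42
ee_pos: [0.4298, -0.0204, 0.1975]
tcp_rot: [[0.125, 0.983, -0.134], [0.683, -0.183, -0.707], [-0.72, -0.004, -0.694]]
contact_force: [-0.4, 0.3, 0.7]
opening: 0.02
[ 0.42969325 -0.01987739  0.19705399] [ 0.74734045 -0.03666617 -0.05328927] [ 0.70455767  0.48282071 -0.34903893  2.11775157 -0.77927969  0.91356871
  0.79096021]
```

View pics/w16.png

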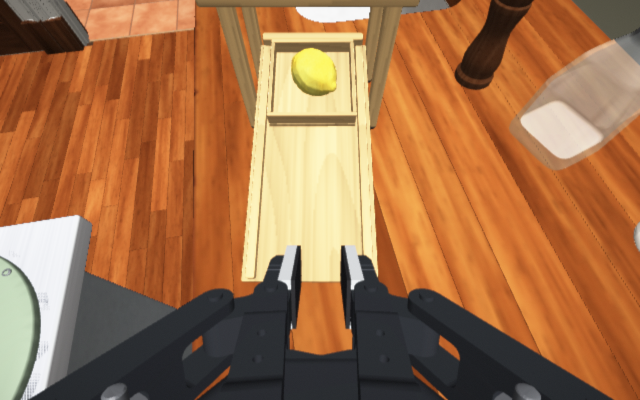

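View pics/s16.png

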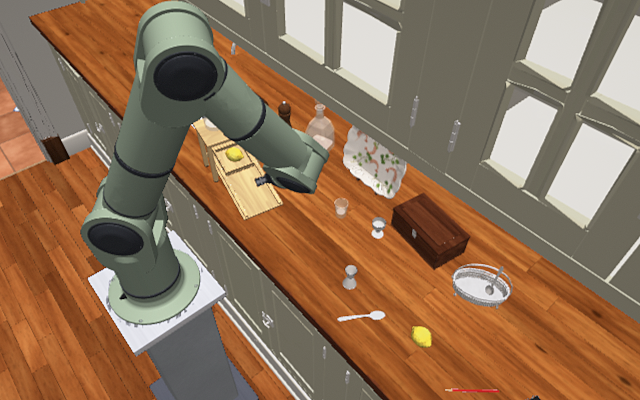

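The tray sits at the bar with the lemon inside at (315,72), and the jigger and glass are unmoved. I'll check the gap with an overlay, drawing the home position.

Run:
```python
from fit import *
W=load('w16');p=np.load('fit.npy');im=W['image'][:,:,::-1].copy()
x0,y0,sc=230,15,5
im=cv2.resize(im[y0:y0+115,x0:x0+155],None,fx=sc,fy=sc,interpolation=cv2.INTER_CUBIC)
o,R,h,Y=frame(*p[:3])
def poly(q,col):
    P=np.array([((proj(W,o+R@np.array(a))-[x0,y0]+.5)*sc-.5) for a in q]);cv2.polylines(im,[P.round().astype(int)],True,col,1)
rect=lambda x1,x2,y,z:[(x1,y,z),(x2,y,z),(x2,-y,z),(x1,-y,z)]
poly(rect(.03,.15,.055,.024),(0,0,255));poly(rect(.15,.165,.075,.024),(255,0,0))
cv2.imwrite('pics/o16.png',im)
for n in('s','t'):
  a=cv2.cvtColor(load({'s':'scene0','t':'top0'}[n])['image'],cv2.COLOR_RGB2GRAY);b=cv2.cvtColor(load(n+'16')['image'],cv2.COLOR_RGB2GRAY)
  d=cv2.absdiff(a,b)
  for nm,(u,v) in {'jig':((350,277) if n=='s' else (377,225)),'glass':((341,206) if n=='s' else (318,178))}.items(): print(n,nm,d[v-16:v+16,u-11:u+11].max())
```

```text
s jig 45
s glass 16
t jig 44
t glass 6
```

View pics/o16.png

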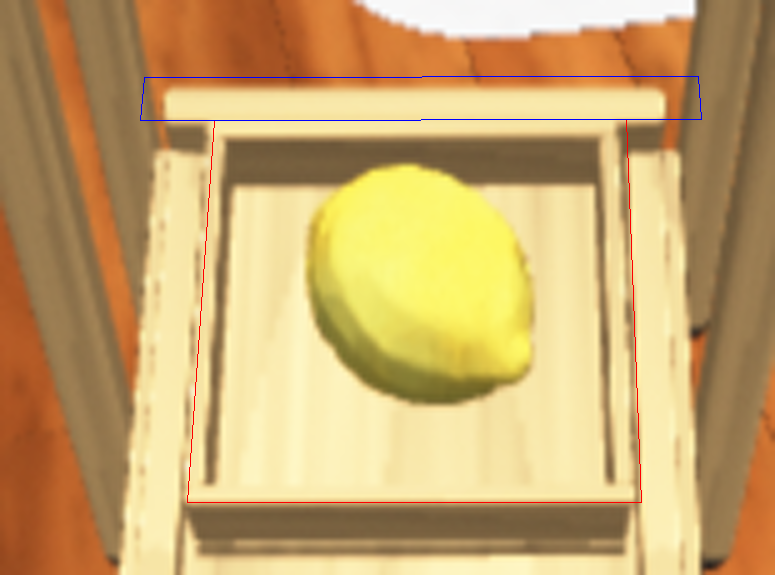

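The tray is on the home outline and flush with the bar. I'll check that the jigger's difference is only a reflection, then hand in.

Run:
```python
from h import *
for a,b,(u,v) in(('scene0','s16',(350,277)),('top0','t16',(377,225))):
    A=load(a)['image'];B=load(b)['image'];r=cv2.matchTemplate(B[v-24:v+24,u-24:u+24],A[v-16:v+16,u-14:u+14],cv2.TM_CCOEFF_NORMED)
    print(r.max(),np.unravel_index(r.argmax(),r.shape),'expected (8,10)')
from station import close_job
print(sense()['t']);print(close_job())
```

```text
0.99267316 (np.int64(8), np.int64(10)) expected (8,10)
0.9225324 (np.int64(8), np.int64(10)) expected (8,10)
15.575
the job is handed in; nothing more can be done
None
```

The job is done and handed in at about 15.6 s: the lemon is in the tray, and the tray is up against the stop bar.

- **Lemon:** I gripped the lemon nearest the base across its width and let go of it in the tray.
- **Tray:** I pushed the tray up the slope on its lower wall, leaning the tool back 37–46 degrees. The push took about 5–8 N until the force jumped to about 40 N with the tray no longer moving, which means it had met the bar. I then backed the arm clear.

**Last checks:**
- **Position:** The tray's lower wall lies on the predicted home outline, and its upper wall is flush with the bar. The lemon is still inside.
- **Other objects:** The jigger matched at the same pixel position in both views. The shot glass looked unchanged in both.
- **Clearance:** The gripper reads no contact and is well away from the stand.

**Disagreements:**
- **Joint limits:** Joint 5 sat at its limit of -1.26 rad for the push, with readings down to -1.263. Joint 6 came down to 0.161 rad, against a limit of 0.16.
- **Tray start:** My first estimate of where the tray started was about 4 mm off. I corrected it from the wrist camera before placing the lemon.
- **Bar outline:** In the final overlay the stop bar looks narrower than the 150 mm I drew it. That width was my assumption and doesn't affect the result.

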